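# Lock the valet hook with its taper pin

## Robot

A 6-joint arm with a two-finger parallel gripper is mounted at the origin on the work surface. World frame = base frame: x ahead of the robot, y to its left, z up, the work surface at z = 0. Lengths are in m, angles in rad, forces in N, time in s.
With the tool pointing down it reaches from about 0.35 to 0.975 m from the base axis. Payload 4.9 kg.
Tool frame: the origin (TCP) lies at the very end of the fingers, on their centre line; the grasp point (between the pads) lies 19 mm behind it; z points along the fingers, y is the direction in which the jaws open and shut (so a half turn about z gives the same grasp; the last joint's range is limited). The gripper opens to 85 mm and grips with 20 to 120 N. Pads are 22 mm wide; open, the fingers measure 114 mm over their backs; the gripper's body (76 mm by 85 mm) begins 54 mm behind the grasp point. The pads swing forward as they close: fully open they stand 13 mm farther back than shut.
Start: joints at [-1.237, 0.053, 1.613, -0, 1.476, -0.119], TCP at [0.273, -0.562, 0.201] pointing down, gripper open.
Joint ranges: [-3.01, 3.01], [-1.01, 2.22], [0.06, 2.58], [-1.02, 4.17], [0.09, 2.62], [-3.14, 3.14]. Speed limits (rad/s): [2.57, 2.57, 3.14, 3.14, 3.14, 3.14].

## Interface

Orientations are given as a unit quaternion [w, x, y, z].
In Python, from plant import monitor, eyes, manip gives the robot as it stands.
- The arm moves only by the tool step_arm, never from a script. Its argument "motion" is a list of rows, each a list of 7 numbers: the shift along the world's x, y, z scaled (see below), then the turn, a rotation vector about the world's x, y, z scaled (see below), then the closure in counts, from 0 (fully open) to 255 (shut). In form: [[x, y, z, ax, ay, az, grip], ...]. A call has 1 to 10 rows; each row is the pose to reach, as a shift and turn from the pose commanded when the call began; what a row does not reach only later rows make up. The controller multiplies each number of a shift by 0.5 m and each number of a turn by 1.5 rad. A row lasts 1/10 s, in which the tool goes at most 50 mm and 8.59 degrees, less where a joint would pass 70% of its speed; a pose out of reach is approached as far as the arm can. A call with a number of a shift or a turn outside -1 to 1 is refused whole. A call with a gripper value outside its range is refused whole. The fingers move at their own pace and stop on an object; the grip force is fixed at half the most. Time passes only in rows, so rows that repeat a pose let the fingers close. It gives the time, the measured TCP pose, the force and the opening at its end, in the units of the state.
- monitor.state(): the state, without advancing time (a new reading comes with each control period).
- eyes.grab_frame(name): name is "side" or "top"; returns a dict with "pixels" (384x512x3 uint8, red, green, blue), "mtx" (3x3 intrinsics, pixels), "rvec" (rotation vector, rad) and "tvec" (3), from world to camera coordinates, as OpenCV has them. Camera axes: x right, y down, z forward; pixel columns grow to the right and rows downward; lengths in m; the calibration is good to about 2 mm. A picture is of the moment at which its call begins. There is no depth.
- manip.job_done(): hands the job in, once; it reports no verdict.
Trained networks look in the newest picture that a camera, given by its name, has taken for a name from the list of things; names that differ only in an ending like _2 or _b are one class to them, and where a whole thing is asked for, a point or a joint stands for the part that bears it (a point fixed in the world has none). Each returns a list of dicts, best first, with "p" (0 to 1); they miss things now and then, are a little off and sometimes report something else, mostly with a low value. They report only what shows in the picture. A call takes as long as a camera call. They do not tell look-alikes from the thing itself.
- eyes.look_for(name, camera): "box" ([centre column, centre row, width, height] in pixels, round what is visible of it).
- eyes.pinpoint(name, camera): "uv" ([column, row] in pixels: a listed point, or the origin of a listed thing).
The state is a dict: "time": time; "joint_pos": joint angles; "joint_vel": joint speeds; "joint_efforts": joint torques, N m; "tool_pos": TCP position; "tool_rot": TCP orientation; "contact_force": force on the tool from outside, world axes, zero at the start; "ft_torque": the same for the moment, N m; "gripper_width": opening from 0.0 (shut) to 1.0 (fully open).
Only numpy, scipy, OpenCV 4.12 (cv2) and the standard library are available. Lean on these libraries where they do the work, as an engineer would, in place of code of your own. Each camera call takes 0.05 s, during which the arm holds its last target.

## Task

The arm of the clothes valet hook has slipped sideways in its bracket: take the wooden-handled taper pin out of the stand, lean it to match the sloping bracket and push it nose first through the bracket's hole and the arm's offset hole, so that the pin itself draws the arm into line, until its steel shoulder sits flush on the bracket. Press it home with a steady push of about 20 N for a moment, without ramming, then let go of it. Keep the gripper off the hook arm, and leave the drawer knob, snow globe, hanger, jar, box and brush where they are.

Things in the scene. Friction and masses are not known exactly. Their poses are not given: they have to be found in the camera images.
- bracket_hole (a point): Centre of the mouth of the 15 mm hole in the top face of the fixed steel bracket's sloping plate (86 mm in x, 100 mm in y, 12 mm thick), 100 mm above the shelf. z: the hole's axis, outward, square to the plate, leaning 32 degrees from vertical towards this frame's low -x edge (robot's side). y: level, the way the arm slides. The space below the plate is free for the nose.
- bar_hole (a point): Centre of the mouth of the 15 mm hole in the hook arm, a flat dark steel bar 46 x 150 x 10 mm in guides under the plate, ending at +y in an upturned round hook 153 mm from the hole. Axes as bracket_hole. In line it lies 12.5 mm along -z from bracket_hole; at the start it is also 4.5 to 7.5 mm off to +y, so only part of it shows through the bracket's hole.
- hook_arm (a joint): Sideways place of the arm in the bracket, m, along y of bracket_hole: 0 = holes in line, positive = arm's hole towards +y. It slides stiffly (about 5 N) and stays where it is left; stops at +-0.010.
- drift_grip (a point): Centre of the taper pin's dark wooden handle (half-way up), a round bar 22 mm in diameter, 58 mm long. z runs along the pin from nose to handle end. The pin weighs about 110 g and is round, so its turn about z does not matter. At the start it stands upright, handle up, in one of the two holes of the stand, nose about 9 mm above the shelf.
- drift_shoulder (a point): Centre of the underside of the pin's steel shoulder, a disc 29 mm in diameter and 5 mm thick, 34 mm below drift_grip along the pin. This face has to end up on the bracket. Under it the shank is 14 mm in diameter for 26 mm, then tapers evenly over 50 mm.
- drift_tip (a point): Nose of the pin, 4 mm in diameter, 76 mm below the shoulder.
- stand: Fixed wooden block 66 mm (x) by 160 mm (y) by 85 mm high, with two upright 18 mm through holes 42 mm to either side of its centre along y; origin at the centre of its underside. One hole holds the taper pin, the other the drawer knob; the pin's shoulder rests on the block's top.
- bracket: The fixed bracket as a whole with its head and the arm; origin on the shelf straight under bracket_hole, z up. Feet reach 50 mm along x and 55 mm along y.
- knob: White plastic drawer knob, mushroom-shaped, 34 mm in diameter and 28 mm high, standing with its screw in the other hole of the stand, 84 mm from the pin; origin at the underside of its foot. Not to be moved.
- globe: Snow globe, glass ball 80 mm on a wooden base 88 mm wide, 106 mm high overall; origin under its base. Not to be moved.
- hanger: Wooden clothes hanger lying flat, 420 mm long; origin at the middle of its straight bar. Not to be moved.
- jar: Amber glass jar, 60 mm wide, 85 mm high; origin under it. Not to be moved.
- box: Cardboard box 100 by 160 by 55 mm; origin under its centre. Not to be moved.
- brush: Wooden-handled brush lying flat; not to be moved.
There are look-alikes about, which are no part of the job. What is shaped like the part that bears drift_grip but purple or yellow is not meant. What is shaped like the bracket but red or yellow is not meant.

How it is judged:
By the outcome, as a careful person would: the job done as asked, in the order asked, and still so for the second after the job is handed in, with the robot touching nothing.
It also fails if it takes over 48 s, if anything falls off the work surface, if the arm or the gripper's body presses on something with over 40 N, if the wrist force passes 120 N, or if a joint passes its speed limit or range.

## Working session

There is one attempt and no reset: what is moved stays moved. The work goes in short steps, Python scripts to look and compute and a tool call to move; the robot and the scene stay as the last step left them, time stands still between calls to the robot, and variables do not carry over. Pictures are saved under pics/ and viewed, and the job is handed in when it is done.

Besides the shell and the picture viewer there is one more tool, called after ">>>" in YAML: its name, and indented under it one key for each argument. step_arm: Moves the arm, as the interface text tells. Its arguments: {"type":"object","properties":{"motion":{"type":"array","items":{"type":"array","items":{"type":"number"}}}},"required":["motion"]}

```bash
mkdir -p pics; ls
cat > h.py <<'E'
import numpy as np,cv2
from plant import monitor,eyes,manip
from scipy.spatial.transform import Rotation as R
def grab(n,fn=None):
    f=eyes.grab_frame(n)
    if fn: cv2.imwrite('pics/'+fn,cv2.cvtColor(f['pixels'],cv2.COLOR_RGB2BGR))
    return f
def P(f):
    Rm=cv2.Rodrigues(np.array(f['rvec'],float))[0];t=np.array(f['tvec'],float).reshape(3)
    return np.array(f['mtx'],float),Rm,t
def proj(f,X):
    K,Rm,t=P(f);c=Rm@np.array(X,float)+t;p=K@c;return p[:2]/p[2]
def ray(f,uv):
    K,Rm,t=P(f);d=Rm.T@np.linalg.solve(K,np.array([uv[0],uv[1],1.]));return -Rm.T@t,d/np.linalg.norm(d)
def onz(f,uv,z):
    o,d=ray(f,uv);return o+d*(z-o[2])/d[2]
def tri(fs,uvs):
    A=np.zeros((3,3));b=np.zeros(3);L=[]
    for f,uv in zip(fs,uvs):
        o,d=ray(f,uv);M=np.eye(3)-np.outer(d,d);A+=M;b+=M@o;L.append((o,d))
    X=np.linalg.solve(A,b);return X,[float(np.linalg.norm(np.cross(X-o,d))) for o,d in L]
E
python3 - <<'E'
from h import *
np.set_printoptions(precision=4,suppress=True)
fs={}
for c in('top','side'):
    f=fs[c]=grab(c,c+'0.png');o,d=ray(f,(256,192));print(c,o,d,f['mtx'][0])
    for n in ('bracket_hole','bar_hole','drift_grip','drift_shoulder','drift_tip','stand','bracket','knob'):
        print(c,n,[(np.round(r['uv'],1).tolist(),round(r['p'],2)) for r in eyes.pinpoint(n,c)][:4])
print(monitor.state())
E
```

```text
pics
top [0.4635 0.0612 1.4473] [ 0.0502  0.0043 -0.9987] [392.6068   0.     253.3848]
top bracket_hole [([380.3, 264.2], 0.86), ([223.9, 178.5], 0.71), ([284.8, 246.0], 0.68)]
top bar_hole [([225.6, 179.8], 0.68), ([338.4, 206.8], 0.63), ([391.8, 145.2], 0.38)]
top drift_grip [([329.6, 175.8], 0.61), ([331.9, 205.2], 0.57), ([348.2, 173.3], 0.38)]
top drift_shoulder [([331.7, 205.6], 0.65), ([326.2, 175.0], 0.65), ([342.3, 176.8], 0.53)]
top drift_tip [([338.1, 174.3], 0.6)]
top stand [([339.1, 208.9], 0.79), ([330.3, 156.8], 0.22)]
top bracket [([285.2, 242.9], 0.94), ([369.9, 261.8], 0.75), ([227.6, 182.7], 0.62)]
top knob [([358.2, 208.8], 0.54)]
side [ 0.4358 -0.8009  0.9599] [ 0.086   0.6982 -0.7107] [365.1263   0.     256.9022]
side bracket_hole [([164.8, 310.3], 0.91), ([261.6, 167.6], 0.89), ([195.9, 216.5], 0.85), ([246.1, 244.2], 0.49)]
side bar_hole [([201.4, 217.2], 0.59), ([262.4, 169.2], 0.55)]
side drift_grip [([302.8, 278.3], 0.73), ([301.8, 274.1], 0.68), ([243.9, 246.2], 0.65), ([260.2, 243.9], 0.59)]
side drift_shoulder [([246.8, 254.7], 0.66), ([263.1, 251.9], 0.62), ([296.5, 279.4], 0.61)]
side drift_tip [([277.8, 279.8], 0.76), ([276.5, 265.4], 0.56), ([321.7, 190.8], 0.34)]
side stand [([248.0, 280.8], 0.71)]
side bracket [([260.3, 185.6], 0.91), ([202.4, 236.6], 0.75), ([173.3, 325.3], 0.68)]
side knob []
{'time': 0.9, 'joint_pos': array([-1.237 ,  0.0527,  1.6129, -0.    ,  1.476 , -0.119 ]), 'joint_vel': array([-0.0007, -0.0004,  0.    , -0.0001, -0.0012,  0.0004]), 'joint_efforts': array([  0.0001, -39.3681, -37.0465,  -0.0001,   0.0005,  -0.    ]), 'tool_pos': array([ 0.2734, -0.562 ,  0.2007]), 'tool_rot': array([ 0.    ,  0.9745,  0.2245, -0.    ]), 'contact_force': array([-0.1252, -1.0613,  0.0025]), 'ft_torque': array([-0.0111, -0.0365, -0.0212]), 'gripper_width': 0.9990719239614729}
```

View pics/top0.png

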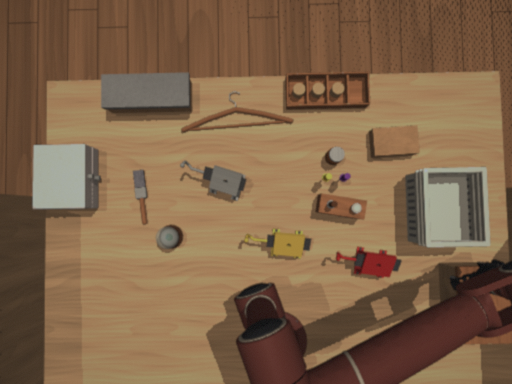

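View pics/side0.png

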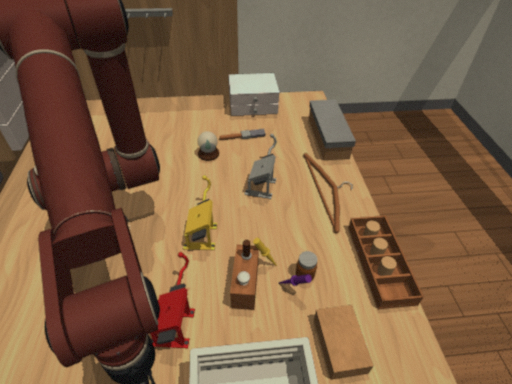

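Run:
```python
from h import *
np.set_printoptions(precision=4,suppress=True)
t=cv2.imread('pics/top0.png');s=cv2.imread('pics/side0.png')
def crop(im,x,y,w,h,k):return cv2.resize(im[y:y+h,x:x+w],None,fx=k,fy=k,interpolation=cv2.INTER_CUBIC)
a=crop(t,175,150,80,60,5);b=crop(t,305,160,80,60,5);c=crop(s,230,130,80,72,5);d=crop(s,215,225,80,72,5)
cv2.imwrite('pics/z1.png',np.vstack([np.hstack([a,b])[:240],np.hstack([c,d])]))
ft=grab('top');fs=grab('side')
for n,a,b in [('bh',(223.9,178.5),(261.6,167.6)),('bracket',(227.6,182.7),(260.3,185.6)),('grip',(331.9,205.2),(243.9,246.2)),('sh',(331.7,205.6),(246.8,254.7)),('stand',(339.1,208.9),(248,280.8))]:
    print(n,*tri([ft,fs],[a,b]))
```

```text
bh [0.5778 0.178  0.0869] [0.0031851987254482603, 0.00318519872544805]
bracket [0.5718 0.1716 0.0027] [0.0006165454921691417, 0.0006165454921694666]
grip [ 0.4806 -0.1878  0.1219] [0.00014316835499566353, 0.0001431683549956746]
sh [ 0.4839 -0.1936  0.0883] [0.00412120875062674, 0.004121208750626845]
stand [ 0.478  -0.2342  0.0153] [0.009818602218478788, 0.009818602218478733]
```

View pics/z1.png

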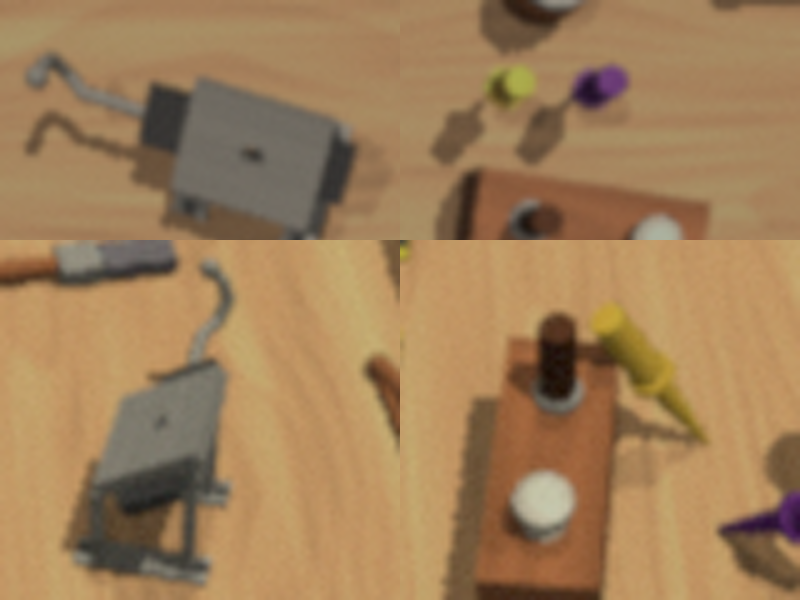

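Run:
```python
from h import *
t=cv2.imread('pics/top0.png');s=cv2.imread('pics/side0.png')
def crop(im,x,y,w,h,k):
    z=cv2.resize(im[y:y+h,x:x+w],None,fx=k,fy=k,interpolation=cv2.INTER_CUBIC)
    for i in range(0,w,10): cv2.putText(z,str(x+i),(i*k,8),0,.3,(255,255,255));cv2.line(z,(i*k,0),(i*k,4),(0,0,255))
    for i in range(0,h,10): cv2.putText(z,str(y+i),(0,i*k+4),0,.3,(255,255,255));cv2.line(z,(0,i*k),(4,i*k),(0,0,255))
    return z
cv2.imwrite('pics/z2.png',np.hstack([crop(t,200,160,50,44,8),crop(s,240,155,50,44,8)]))
cv2.imwrite('pics/z3.png',np.hstack([crop(t,310,185,60,40,6),crop(s,220,230,60,40,6)]))
```

```text
(no output)
```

View pics/z2.png

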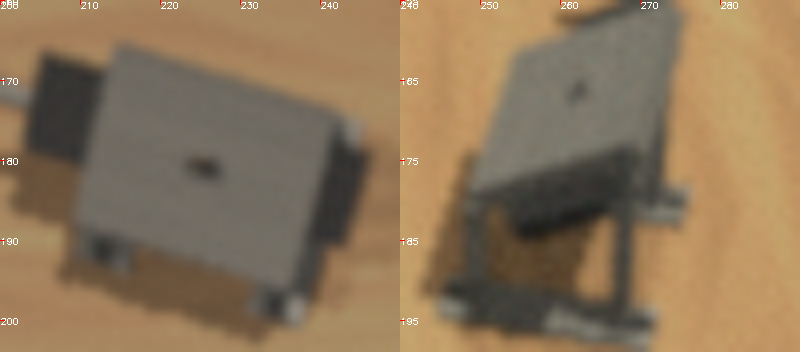

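View pics/z3.png

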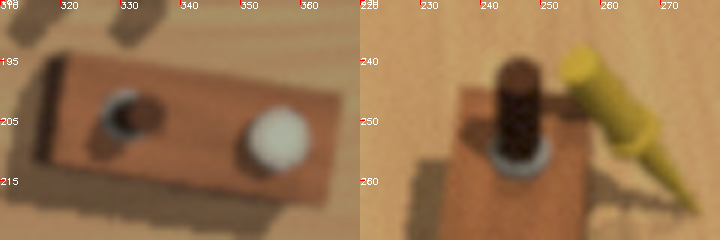

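```bash
cat > fit.py <<'E'
from h import *
from scipy.optimize import least_squares
np.set_printoptions(precision=4,suppress=True)
import sys
ft=grab('top');fs=grab('side')
def frame(yaw): # bracket_hole axes; z leans to -x
    return R.from_euler('z',yaw)*R.from_euler('y',-np.radians(32))
C=np.array([[43,50,0],[43,-50,0],[-43,-50,0],[-43,50,0]])/1e3
Ut=[(214.3,164.7),(242.2,173.9),(236,195.4),(209,187.2)]
Us=[(274.7,155.5),(268.2,173.2),(248.9,178.6),(254.5,161)]
def res(p,full=False):
    X=C@frame(p[2]).as_matrix().T+[p[0],p[1],.1]
    r=np.array([proj(ft,x)-u for x,u in zip(X,Ut)]+[proj(fs,x)-u for x,u in zip(X,Us)])
    return r if full else r.ravel()
s=least_squares(res,[.575,.175,-.33],loss='soft_l1');print(s.x,np.degrees(s.x[2]));print(res(s.x,True))
p=s.x;H=np.array([p[0],p[1],.1]);F=frame(p[2]).as_matrix()
print('hole px',proj(ft,H),proj(fs,H))
for o in (0,.0045,.006,.0075):print(o,proj(ft,H+F@[0,o,-.0125]),proj(fs,H+F@[0,o,-.0125]))
print('F',F)
# pin grip top/shoulder/ handle top
for n,a,b in [('handle top',(333.3,203.6),(246,240.5))]: print(n,tri([ft,fs],[a,b]))
E
python3 fit.py
```

```text
[ 0.573   0.1707 -0.3364] -19.27438468964074
[[ 0.2195  0.4624]
 [ 0.2825  0.4115]
 [ 0.4477 -0.0884]
 [ 0.3562 -0.7977]
 [-0.1452 -1.3088]
 [ 0.7021 -0.8996]
 [-0.75   -0.1383]
 [ 0.1811 -0.3881]]
hole px [225.6439 180.4574] [261.4852 166.2044]
0 [226.4981 178.8922] [263.2101 168.7331]
0.0045 [225.2697 178.4894] [263.4786 167.9245]
0.006 [224.8602 178.3551] [263.5679 167.6559]
0.0075 [224.4508 178.2208] [263.657  167.3876]
F [[ 0.8005  0.3301 -0.5002]
 [-0.2799  0.9439  0.1749]
 [ 0.5299 -0.      0.848 ]]
handle top (array([ 0.486 , -0.1878,  0.1475]), [0.0004309341871727909, 0.00043093418717281377])
```

>>> step_arm:
  motion:
    - [0.04,0.075,0.04,0,0,-0.05,0]
    - [0.08,0.15,0.08,0,0,-0.1,0]
    - [0.125,0.225,0.08,0,0,-0.16,50]
    - [0.17,0.3,0.08,0,0,-0.21,90]
    - [0.21,0.375,0.08,0,0,-0.26,90]
    - [0.25,0.45,0.08,0,0,-0.32,90]
    - [0.295,0.525,0.08,0,0,-0.37,90]
    - [0.335,0.6,0.08,0,0,-0.42,90]
    - [0.38,0.675,0.08,0,0,-0.47,90]
    - [0.419,0.748,0.08,0,0,-0.524,90]

```text
time: 2.1
tool_pos: [0.4837, -0.1863, 0.241]
tool_rot: [0.0, 0.986, -0.167, 0.0]
contact_force: [0.7, -0.4, -0.3]
gripper_width: 0.645
```

>>> step_arm:
  motion:
    - [0,0,0,0,0,0,90]
    - [0,0,0,0,0,0,90]
    - [0,0,0,0,0,0,90]

```text
time: 2.4
tool_pos: [0.4826, -0.1887, 0.2407]
tool_rot: [0.0, 0.986, -0.166, -0.0]
contact_force: [-0.7, 0.5, -0.5]
gripper_width: 0.645
```

Run:
```python
from h import *
np.set_printoptions(precision=4,suppress=True)
ft=grab('top','t1.png');fs=grab('side','s1.png')
s=monitor.state();print(s['time'],s['tool_pos'],s['gripper_width'],s['joint_pos'],s['contact_force']);print(R.from_quat(np.roll(s['tool_rot'],-1)).as_matrix())
print('tcp px',proj(ft,s['tool_pos']),proj(fs,s['tool_pos']))
# stand fit: top rim corners from picture 0
from scipy.optimize import least_squares
C=np.array([[33,80,85],[33,-80,85],[-33,-80,85],[-33,80,85]])/1e3
Ut=[(320.7,193.5),(366,200.2),(363.7,219.2),(318.5,211.5)]
def pt(p):return np.array([proj(ft,R.from_euler('z',p[2]).apply(c)+[p[0],p[1],0]) for c in C])
r=least_squares(lambda p:(pt(p)-Ut).ravel(),[.48,-.23,-.15]);print(r.x,pt(r.x)-Ut)
print('hole',R.from_euler('z',r.x[2]).apply([0,.042,.085])+[r.x[0],r.x[1],0])
# pin shoulder from pics
for z,uv in ((.09,(331.0,204.3)),(.148,(333.3,203.6))):print(onz(ft,uv,z))
for z,uv in ((.09,(246.2,255.2)),(.148,(246,240.5))):print(onz(fs,uv,z))
```

```text
2.5 [ 0.4824 -0.1891  0.2407] 0.6488988259132594 [-0.5172 -0.2268  1.8091 -0.0002  1.5594  1.3885] [-0.5231 -0.3079 -0.0027]
[[ 0.9445 -0.3286 -0.0002]
 [-0.3286 -0.9445 -0.0002]
 [-0.0001  0.0002 -1.    ]]
tcp px [339.6059 204.0061] [244.3612 219.0233]
[ 0.4775 -0.2302 -0.173 ] [[-0.0389 -0.3795]
 [ 0.5178  0.0116]
 [ 0.139  -0.0932]
 [-0.6194  0.4555]]
hole [ 0.4848 -0.1888  0.085 ]
[ 0.4843 -0.1908  0.09  ]
[ 0.4856 -0.1876  0.148 ]
[ 0.4861 -0.1965  0.09  ]
[ 0.4864 -0.1882  0.148 ]
```

View pics/s1.png

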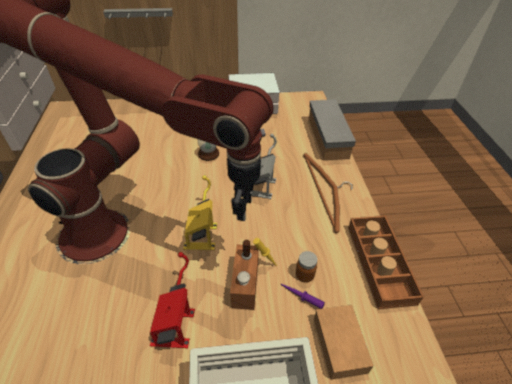

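>>> step_arm:
  motion:
    - [0.005,0,-0.05,0,0,0,90]
    - [0.005,0,-0.1,0,0,0,90]
    - [0.005,0,-0.15,0,0,0,90]
    - [0.005,0,-0.2,0,0,0,90]
    - [0.005,0,-0.24,0,0,0,90]
    - [0.005,0,-0.265,0,0,0,90]
    - [0.005,0,-0.277,0,0,0,90]
    - [0.005,0,-0.277,0,0,0,90]
    - [0.005,0,-0.277,0,0,0,90]

```text
time: 3.4
tool_pos: [0.486, -0.1886, 0.1033]
tool_rot: [0.0, 0.986, -0.166, 0.001]
contact_force: [-0.3, 0.4, -0.3]
gripper_width: 0.642
```

Run:
```python
from h import *
ft=grab('top','t2.png');fs=grab('side','s2.png')
s=monitor.state();print(s['time'],s['tool_pos'],s['contact_force'])
i=cv2.imread('pics/s2.png')[200:290,200:300];j=cv2.imread('pics/t2.png')[160:250,290:390]
cv2.imwrite('pics/z4.png',np.hstack([cv2.resize(a,None,fx=4,fy=4,interpolation=2) for a in(i,j)]))
```

```text
3.5 [ 0.48626512 -0.18854164  0.10363422] [-0.4215211   0.10077707  0.5892365 ]
```

View pics/z4.png

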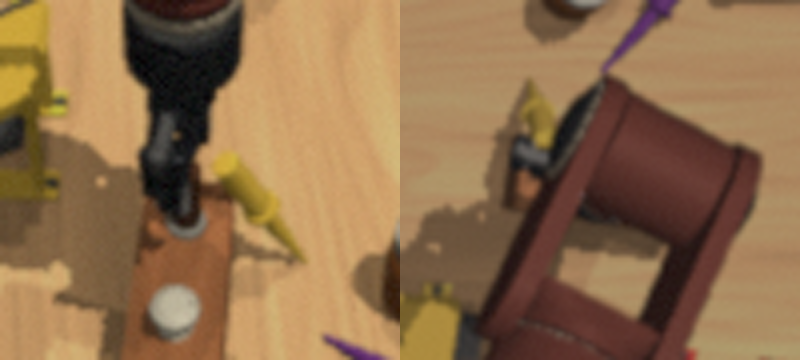

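>>> step_arm:
  motion:
    - [0,0,0,0,0,0,150]
    - [0,0,0,0,0,0,255]
    - [0,0,0,0,0,0,255]
    - [0,0,0,0,0,0,255]
    - [0,0,0,0,0,0,255]
    - [0,0,0,0,0,0,255]

```text
time: 4.1
tool_pos: [0.4858, -0.1884, 0.103]
tool_rot: [0.0, 0.986, -0.166, 0.001]
contact_force: [-1.5, -1.8, 4.7]
gripper_width: 0.225
```

>>> step_arm:
  motion:
    - [0,0,0.01,0,0,0,255]
    - [0,0,0.04,0,0,0,255]
    - [0,0,0.09,0,0,0,255]
    - [0,0,0.15,0,0,0,255]
    - [0,0,0.21,0,0,0,255]
    - [0,0,0.26,0,0,0,255]
    - [0,0,0.3,0,0,0,255]
    - [0,0,0.32,0,0,0,255]
    - [0,0,0.32,0,0,0,255]

```text
time: 5.0
tool_pos: [0.4861, -0.1882, 0.2642]
tool_rot: [0.0, 0.986, -0.166, 0.001]
contact_force: [-0.2, -1.5, -0.4]
gripper_width: 0.227
```

Run:
```python
from h import *
np.set_printoptions(precision=4,suppress=True)
fs=grab('side','s3.png')
s=monitor.state();print(s['time'],s['tool_pos'],s['contact_force'],s['gripper_width'])
T=R.from_quat(np.roll(s['tool_rot'],-1)).as_matrix();z=T[:,2]
for n in('drift_grip','drift_shoulder','drift_tip'):print(n,[(np.round(r['uv'],1),round(r['p'],2)) for r in eyes.pinpoint(n,'side')][:4])
g=s['tool_pos']-.019*z
for n,d in(('g',0),('sh',.034),('tip',.11)):print(n,proj(fs,g+z*d))
a=cv2.imread('pics/s3.png')[130:290,200:300]
cv2.imwrite('pics/z5.png',cv2.resize(a,None,fx=3.5,fy=3.5,interpolation=2))
```

```text
5.05 [ 0.4855 -0.1879  0.2625] [-1.3527  0.7723 -1.2991] 0.22824756801967927
drift_grip [(array([258.7, 245.8]), 0.7), (array([246.5, 206.1]), 0.56), (array([316.2, 297.6]), 0.55), (array([246.1, 215.3]), 0.3)]
drift_shoulder [(array([304.7, 294.9]), 0.82), (array([263., 166.]), 0.58), (array([263.9, 256. ]), 0.54), (array([245.4, 216.4]), 0.51)]
drift_tip [(array([281.2, 283.3]), 0.71), (array([275.9, 265. ]), 0.69), (array([244.1, 282.2]), 0.58), (array([247.2, 237.8]), 0.46)]
g [245.4221 207.9546]
sh [245.4875 216.8512]
tip [245.6223 235.1792]
```

View pics/z5.png

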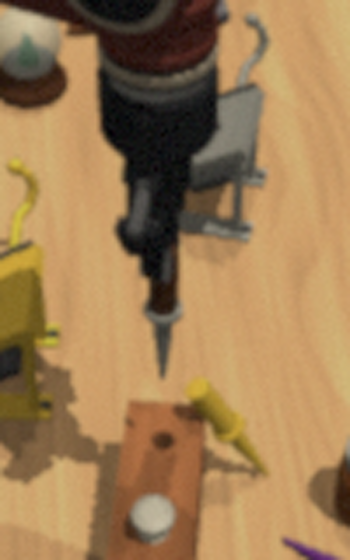

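>>> step_arm:
  motion:
    - [0.003,0.04,0,0,0,0,255]
    - [0.01,0.13,0,-0.01,-0.03,0,255]
    - [0.016,0.22,0,-0.025,-0.07,0,255]
    - [0.023,0.31,0,-0.04,-0.12,0,255]
    - [0.03,0.4,0,-0.06,-0.17,0,255]
    - [0.037,0.49,0,-0.08,-0.22,0,255]
    - [0.043,0.58,0,-0.095,-0.27,0,255]
    - [0.05,0.66,0,-0.11,-0.32,0,255]
    - [0.055,0.73,-0.02,-0.123,-0.3515,0,255]
    - [0.057,0.765,-0.06,-0.123,-0.3515,0,255]

```text
time: 6.2
tool_pos: [0.5126, 0.198, 0.2313]
tool_rot: [0.046, 0.948, -0.157, 0.272]
contact_force: [1.3, -1.1, 0.7]
gripper_width: 0.228
```

>>> step_arm:
  motion:
    - [0,0,-0.03,0,0,0,255]
    - [0,0,-0.05,0,0,0,255]
    - [0,0,-0.05,0,0,0,255]
    - [0,0,-0.05,0,0,0,255]

```text
time: 6.6
tool_pos: [0.5143, 0.1933, 0.2074]
tool_rot: [0.047, 0.948, -0.16, 0.272]
contact_force: [-0.6, 0.3, -1.0]
gripper_width: 0.23
```

```bash
cat > look.py <<'E'
from h import *
import sys
np.set_printoptions(precision=4,suppress=True)
k=sys.argv[1]
ft=grab('top','t%s.png'%k);fs=grab('side','s%s.png'%k)
s=monitor.state();print(s['time'],s['tool_pos'],s['contact_force'],s['gripper_width'],s['joint_pos'])
T=R.from_quat(np.roll(s['tool_rot'],-1)).as_matrix();z=T[:,2];print(T)
for n,d in(('sh',.0185),('tip',.0945)):
    X=s['tool_pos']+z*d;print(n,X,proj(ft,X),proj(fs,X))
H=np.array([.573,.1707,.1]);print('hole',proj(ft,H),proj(fs,H))
F=np.array([[.8005,.3301,-.5002],[-.2799,.9439,.1749],[.5299,0,.848]])
print('tip in hole frame mm',F.T@(s['tool_pos']+z*.0945-H)*1e3, 'F in hole frame',F.T@s['contact_force'],'axis',F.T@-z)
def crop(im,x,y,w,h,k):
    z=cv2.resize(im[y:y+h,x:x+w],None,fx=k,fy=k,interpolation=cv2.INTER_CUBIC)
    for i in range(0,w,10): cv2.putText(z,str(x+i),(i*k,8),0,.3,(255,255,255));cv2.line(z,(i*k,0),(i*k,4),(0,0,255))
    for i in range(0,h,10): cv2.putText(z,str(y+i),(0,i*k+4),0,.3,(255,255,255));cv2.line(z,(0,i*k),(4,i*k),(0,0,255))
    return z
cv2.imwrite('pics/c%s.png'%k,np.hstack([crop(cv2.imread('pics/t%s.png'%k),200,150,56,70,7),crop(cv2.imread('pics/s%s.png'%k),230,130,56,70,7)]))
E
python3 look.py 5
```

```text
6.7 [0.5148 0.1937 0.2087] [ 0.0782  0.3729 -1.0079] 0.22097335069214238 [ 0.4336 -0.4006  2.0767 -0.4319  1.0832  2.4701]
[[ 0.8    -0.3292  0.5016]
 [-0.2786 -0.9443 -0.1753]
 [ 0.5314  0.0004 -0.8471]]
sh [0.524  0.1905 0.193 ] [217.3177 193.5048] [247.2978 142.6957]
tip [0.5622 0.1772 0.1286] [223.0895 183.0152] [258.4424 159.0592]
hole [225.6575 180.4496] [261.4941 166.2127]
tip in hole frame mm [ 4.6856  2.5268 30.8108] F in hole frame [-0.5758  0.3778 -0.8286] axis [-0.0017 -0.0002  0.9999]
```

View pics/c5.png

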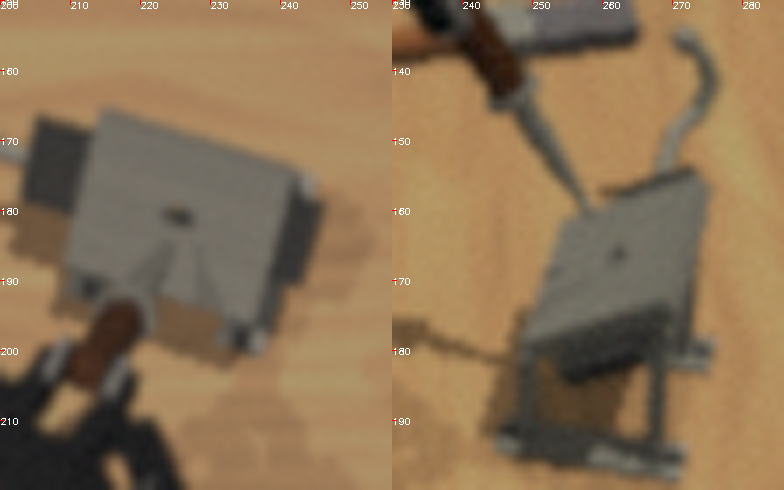

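>>> step_arm:
  motion:
    - [0.006,0.001,-0.01,0,0,0,255]
    - [0.012,0.002,-0.025,0,0,0,255]
    - [0.018,0.002,-0.039,0,0,0,255]
    - [0.018,0.002,-0.039,0,0,0,255]
    - [0.018,0.002,-0.039,0,0,0,255]

```text
time: 7.2
tool_pos: [0.5228, 0.1953, 0.187]
tool_rot: [0.047, 0.948, -0.159, 0.271]
contact_force: [-0.9, -0.1, -0.9]
gripper_width: 0.227
```

```bash
python3 look.py 6
```

```text
7.3 [0.523  0.1956 0.1878] [-0.5032  0.3853 -1.1884] 0.2302752364779026 [ 0.429  -0.3599  2.0816 -0.4397  1.0409  2.4846]
[[ 0.8015 -0.3275  0.5004]
 [-0.2768 -0.9449 -0.175 ]
 [ 0.5301  0.0017 -0.8479]]
sh [0.5323 0.1924 0.1721] [217.3741 191.2921] [249.6216 147.059 ]
tip [0.5703 0.1791 0.1077] [223.047  181.1062] [260.5246 163.0893]
hole [225.6575 180.4496] [261.4941 166.2127]
tip in hole frame mm [-0.429   6.9923  9.3385] F in hole frame [-1.1404  0.1976 -0.6887] axis [-0.0002 -0.      0.9999]
```

View pics/c6.png

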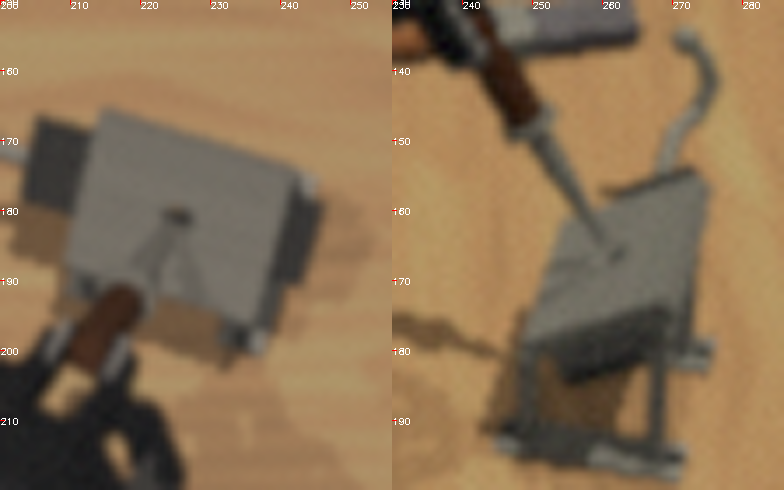

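```bash
cat > zm.py <<'E'
import cv2,numpy as np,sys
k=sys.argv[1]
def c(f,x,y,w=24,h=30,k=16):
    z=cv2.imread(f)[y:y+h,x:x+w].astype(float);z=np.clip((z-60)*2.2,0,255).astype(np.uint8)
    z=cv2.resize(z,None,fx=k,fy=k,interpolation=cv2.INTER_CUBIC)
    for i in range(0,w,4): cv2.putText(z,str(x+i),(i*k,10),0,.35,(0,255,255));cv2.line(z,(i*k,0),(i*k,4),(0,0,255))
    for i in range(0,h,4): cv2.putText(z,str(y+i),(0,i*k+4),0,.35,(0,255,255))
    return z
cv2.imwrite('pics/m%s.png'%k,np.hstack([c('pics/t%s.png'%k,212,170),c('pics/s%s.png'%k,248,150)]))
E
python3 zm.py 6; cp pics/top0.png pics/t0.png; cp pics/side0.png pics/s0.png; python3 zm.py 0
```

```text
(no output)
```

View pics/m6.png

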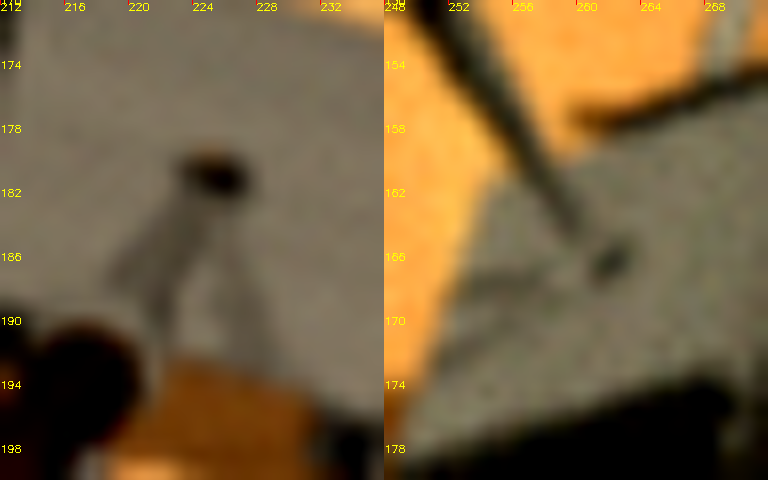

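View pics/m0.png

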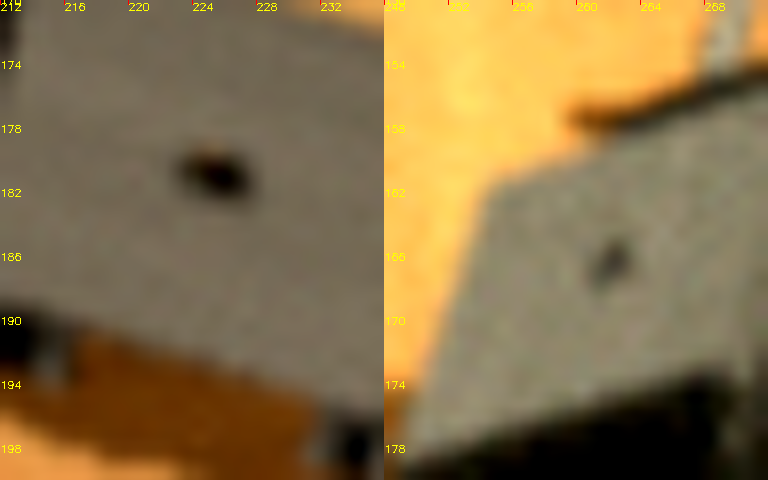

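Run:
```python
import cv2,numpy as np
o=[]
for a,x,y in(('t',208,172),('s',244,148)):
    i=[cv2.imread(f'pics/{a}{k}.png').astype(float).mean(2) for k in(0,5,6)]
    for k in(1,2):
        d=i[k]-i[0];d=cv2.resize(d[y:y+24,x:x+24],None,fx=16,fy=16,interpolation=2)
        d=np.clip(128+d*4,0,255).astype(np.uint8)
        for j in range(0,24,4): cv2.putText(d,str(x+j),(j*16,10),0,.35,255);cv2.putText(d,str(y+j),(0,j*16+4),0,.35,255)
        o.append(d)
cv2.imwrite('pics/d6.png',np.vstack([np.hstack(o[:2]),np.hstack(o[2:])])[:, :])
i=cv2.imread('pics/d6.png');cv2.imwrite('pics/d6.png',cv2.resize(i,(600,600)))
```

```text
(no output)
```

View pics/d6.png

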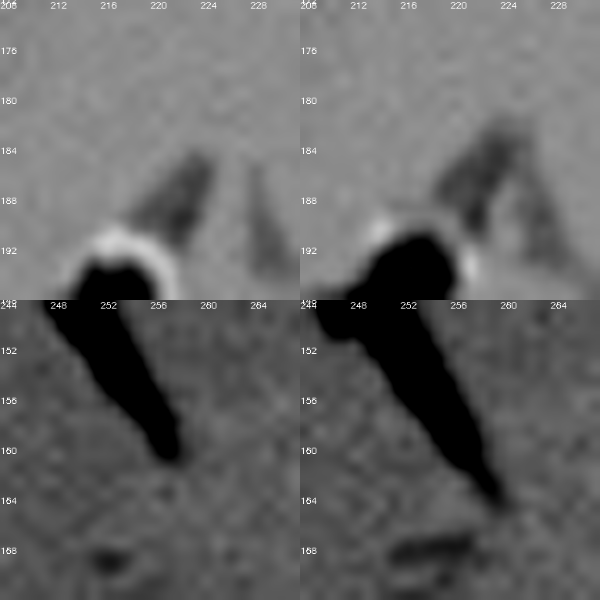

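>>> step_arm:
  motion:
    - [0,-0.005,0.001,0,0,0,255]
    - [0,-0.005,0.001,0,0,0,255]
    - [0.0025,-0.006,-0.003,0,0,0,255]
    - [0.005,-0.007,-0.0075,0,0,0,255]
    - [0.0075,-0.008,-0.012,0,0,0,255]
    - [0.01,-0.0085,-0.016,0,0,0,255]
    - [0.0125,-0.0095,-0.02,0,0,0,255]
    - [0.0125,-0.0095,-0.02,0,0,0,255]

```text
time: 8.1
tool_pos: [0.5291, 0.1906, 0.1771]
tool_rot: [0.047, 0.948, -0.159, 0.271]
contact_force: [0.1, 0.1, -1.6]
gripper_width: 0.226
```

```bash
python3 look.py 7; python3 zm.py 7
```

```text
8.2 [0.5292 0.1907 0.1776] [ 0.8978 -0.4372 -0.756 ] 0.2263819834121936 [ 0.4132 -0.343   2.0864 -0.4392  1.0151  2.4788]
[[ 0.8016 -0.3276  0.5   ]
 [-0.2769 -0.9448 -0.1752]
 [ 0.5298  0.002  -0.8481]]
sh [0.5384 0.1875 0.1619] [219.1613 189.5561] [251.5077 150.1812]
tip [0.5764 0.1741 0.0974] [224.7082 179.5423] [262.3098 166.0695]
hole [225.6575 180.4496] [261.4941 166.2127]
tip in hole frame mm [ 0.395   4.3769 -3.304 ] F in hole frame [ 0.4405 -0.1163 -1.1666] axis [0.0001 0.0003 0.9999]
```

View pics/m7.png

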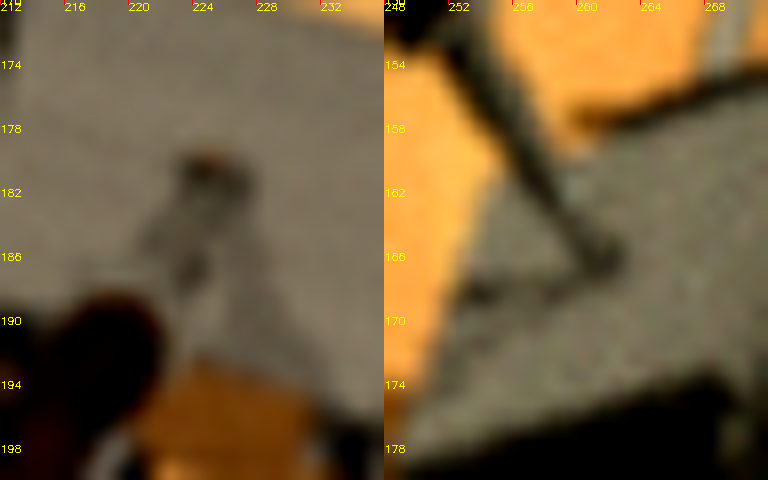

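>>> step_arm:
  motion:
    - [0.002,-0.0007,-0.0034,0,0,0,255]
    - [0.004,-0.0014,-0.0068,0,0,0,255]
    - [0.006,-0.0021,-0.0102,0,0,0,255]
    - [0.008,-0.0028,-0.0136,0,0,0,255]
    - [0.01,-0.0035,-0.017,0,0,0,255]
    - [0.01,-0.0035,-0.017,0,0,0,255]

```text
time: 8.8
tool_pos: [0.5345, 0.1891, 0.1697]
tool_rot: [0.047, 0.948, -0.159, 0.272]
contact_force: [-0.7, 0.3, -0.4]
gripper_width: 0.226
```

```bash
python3 look.py 8; python3 zm.py 8
```

```text
8.9 [0.5343 0.1891 0.1695] [-1.3463 -0.0339  0.1275] 0.22640091397850615 [ 0.4052 -0.3256  2.0871 -0.4411  0.9947  2.4797]
[[ 0.8013 -0.3276  0.5006]
 [-0.277  -0.9448 -0.1749]
 [ 0.5303  0.0015 -0.8478]]
sh [0.5436 0.1859 0.1539] [219.8632 188.1203] [253.0137 152.1919]
tip [0.5816 0.1726 0.0894] [225.3353 178.224 ] [263.7406 167.9498]
hole [225.6575 180.4496] [261.4941 166.2127]
tip in hole frame mm [  0.7808   4.6091 -12.9606] F in hole frame [-1.0006 -0.4764  0.7756] axis [-0.0004 -0.0002  0.9999]
```

View pics/m8.png

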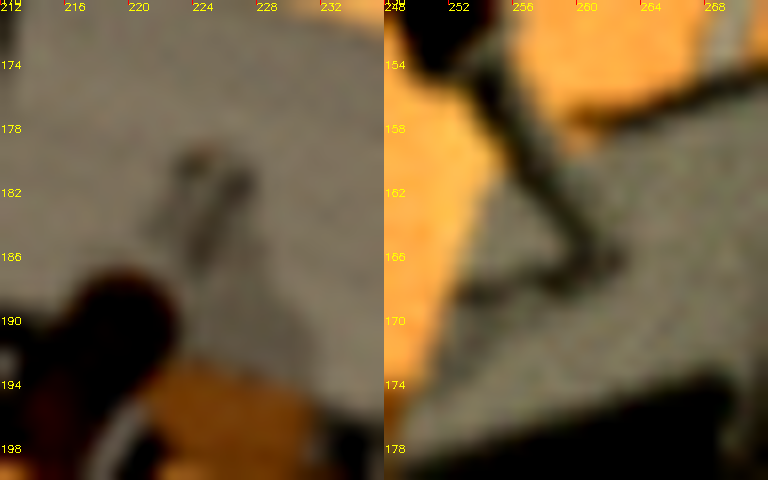

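>>> step_arm:
  motion:
    - [0.001,-0.0003,-0.0017,0,0,0,255]
    - [0.002,-0.0007,-0.0034,0,0,0,255]
    - [0.003,-0.001,-0.0051,0,0,0,255]
    - [0.003,-0.001,-0.0051,0,0,0,255]

```text
time: 9.3
tool_pos: [0.537, 0.1893, 0.1701]
tool_rot: [0.046, 0.947, -0.16, 0.274]
contact_force: [-8.0, 1.8, 9.4]
gripper_width: 0.228
```

>>> step_arm:
  motion:
    - [0.001,-0.0003,-0.0017,0,0,0,255]
    - [0.002,-0.0007,-0.0034,0,0,0,255]
    - [0.003,-0.001,-0.0051,0,0,0,255]
    - [0.003,-0.001,-0.0051,0,0,0,255]

```text
time: 9.7
tool_pos: [0.5397, 0.1894, 0.1708]
tool_rot: [0.045, 0.947, -0.16, 0.275]
contact_force: [-12.5, 2.7, 19.2]
gripper_width: 0.229
```

>>> step_arm:
  motion:
    - [-0.004,0.0014,0.0068,0,0,0,255]
    - [-0.008,0.0028,0.0136,0,0,0,255]
    - [-0.005,0.006,0.0146,0,0,0,255]
    - [-0.005,0.006,0.0146,0,0,0,255]

```text
time: 10.1
tool_pos: [0.5345, 0.191, 0.1706]
tool_rot: [0.047, 0.948, -0.159, 0.271]
contact_force: [-0.6, 0.2, -0.4]
gripper_width: 0.23
```

```bash
python3 look.py 9; python3 zm.py 9
```

```text
10.2 [0.5344 0.1908 0.1705] [ 0.1546 -0.0699 -1.2341] 0.2286378696639659 [ 0.4086 -0.3226  2.0828 -0.4417  0.999   2.4819]
[[ 0.8022 -0.3277  0.4992]
 [-0.2767 -0.9448 -0.1756]
 [ 0.5291  0.0027 -0.8485]]
sh [0.5436 0.1875 0.1548] [219.3296 188.0991] [252.9819 151.6857]
tip [0.5816 0.1742 0.0903] [224.8482 178.23  ] [263.6762 167.4752]
hole [225.6575 180.4496] [261.4941 166.2127]
tip in hole frame mm [  0.7258   6.1201 -11.9277] F in hole frame [-0.5106 -0.0149 -1.1361] axis [0.0009 0.001  0.9999]
```

View pics/m9.png

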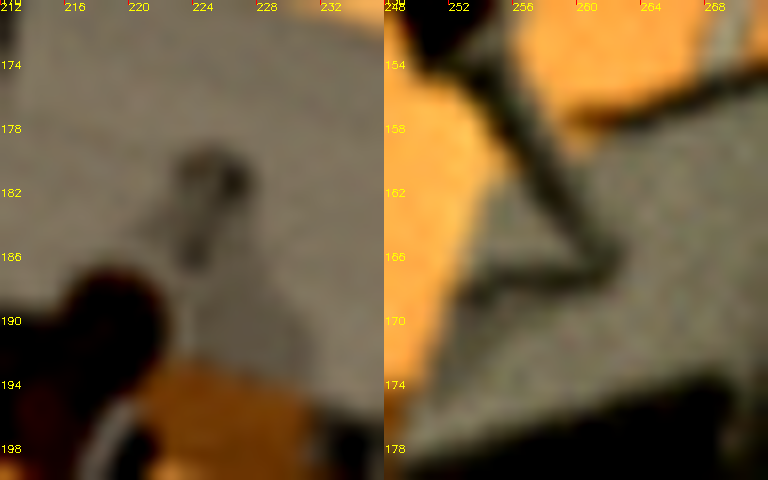

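>>> step_arm:
  motion:
    - [0.001,-0.0003,-0.0017,0,0,0,255]
    - [0.002,-0.0007,-0.0034,0,0,0,255]
    - [0.003,-0.001,-0.0051,0,0,0,255]
    - [0.004,-0.0014,-0.0068,0,0,0,255]
    - [0.004,-0.0014,-0.0068,0,0,0,255]

```text
time: 10.7
tool_pos: [0.5376, 0.1906, 0.1703]
tool_rot: [0.046, 0.948, -0.16, 0.273]
contact_force: [-5.5, 1.0, 7.3]
gripper_width: 0.225
```

>>> step_arm:
  motion:
    - [0.001,0.0028,0,0,0,0,255]
    - [0.001,0.0028,0,0,0,0,255]

```text
time: 10.9
tool_pos: [0.5379, 0.1918, 0.1702]
tool_rot: [0.047, 0.948, -0.16, 0.273]
contact_force: [-6.2, -0.8, 7.7]
gripper_width: 0.223
```

```bash
python3 look.py 10; python3 zm.py 10
```

```text
11.0 [0.5378 0.1918 0.1702] [-6.7486  0.1618  8.0196] 0.2258699787817388 [ 0.4083 -0.3142  2.0776 -0.4446  0.9933  2.4853]
[[ 0.8003 -0.3279  0.502 ]
 [-0.277  -0.9447 -0.1754]
 [ 0.5318  0.0013 -0.8469]]
sh [0.5471 0.1885 0.1546] [219.0175 187.0497] [253.9518 151.494 ]
tip [0.5853 0.1752 0.0902] [224.5423 177.1692] [264.6679 167.2435]
hole [225.6575 180.4496] [261.4941 166.2127]
tip in hole frame mm [  3.3817   8.3053 -13.6717] F in hole frame [-1.198  -2.075  10.2046] axis [-0.0022 -0.0001  0.9999]
```

View pics/m10.png

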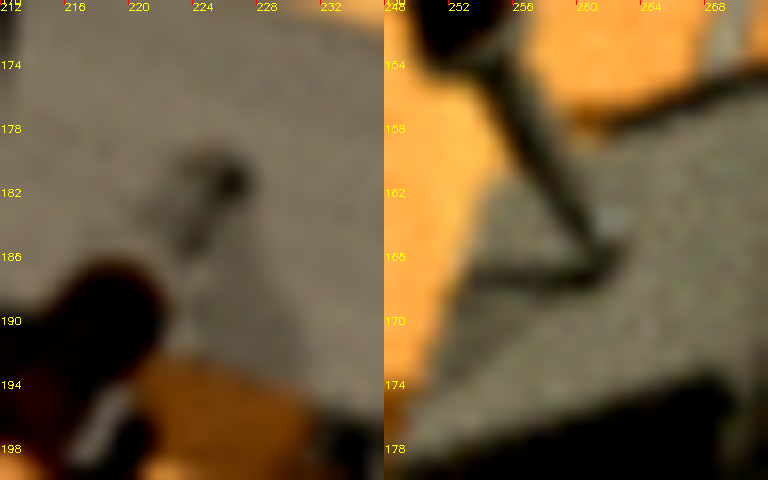

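View pics/c10.png

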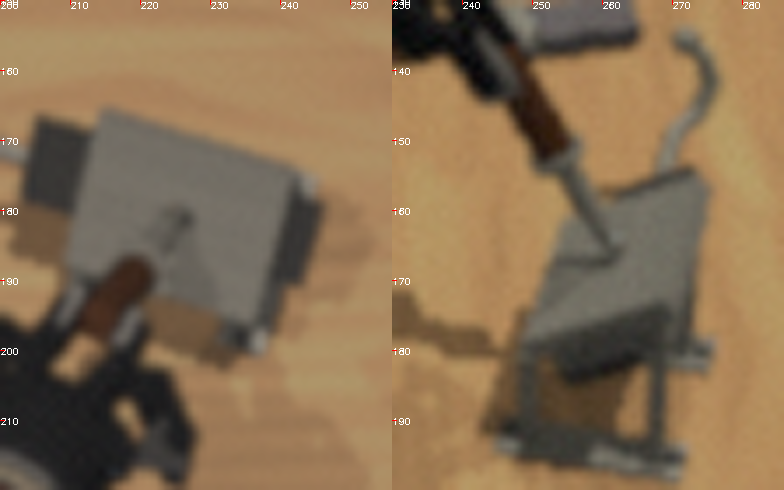

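>>> step_arm:
  motion:
    - [-0.002,0.0007,0.0034,0,0,0,255]
    - [-0.004,0.0014,0.0068,0,0,0,255]
    - [-0.004,0.0014,0.0068,0,0,0,255]

```text
time: 11.3
tool_pos: [0.535, 0.1924, 0.1711]
tool_rot: [0.047, 0.948, -0.159, 0.272]
contact_force: [-0.1, -0.5, -0.7]
gripper_width: 0.232
```

```bash
cat > st.py <<'E'
from h import *
np.set_printoptions(precision=2,suppress=True)
F=np.array([[.8005,.3301,-.5002],[-.2799,.9439,.1749],[.5299,0,.848]])
H=np.array([.573,.1707,.1])
s=monitor.state();T=R.from_quat(np.roll(s['tool_rot'],-1)).as_matrix();z=T[:,2]
print(s['time'],'tip',F.T@(s['tool_pos']+z*.0945-H)*1e3,'F',F.T@s['contact_force'],'rot deg',np.degrees((R.from_matrix(F.T@T)).as_rotvec())-[180,0,0],'M',F.T@s['ft_torque'])
E
python3 st.py
```

```text
11.3 tip [  1.21   7.95 -11.41] F [-0.31 -0.54 -0.67] rot deg [-0.    0.3  -0.01] M [ 0.04  0.43 -0.05]
```

>>> step_arm:
  motion:
    - [0.0007,0.0019,0,0,0,0,255]
    - [0.0013,0.0038,0,0,0,0,255]
    - [0.0013,0.0038,0,0,0,0,255]

```text
time: 11.6
tool_pos: [0.5357, 0.1943, 0.171]
tool_rot: [0.047, 0.948, -0.159, 0.271]
contact_force: [0.2, -0.6, -1.1]
gripper_width: 0.23
```

```bash
python3 st.py
```

```text
11.6 tip [  1.14   9.92 -11.47] F [-0.27 -0.53 -1.13] rot deg [-0.03  0.31 -0.03] M [-0.02  0.44  0.02]
```

```bash
python3 look.py 11|tail -6; python3 zm.py 11
```

```text
[-0.2768 -0.9448 -0.1752]
 [ 0.5296  0.0022 -0.8482]]
sh [0.545  0.191  0.1554] [218.2534 187.7049] [253.2634 150.8944]
tip [0.5829 0.1777 0.0909] [223.8183 177.8366] [263.9449 166.672 ]
hole [225.6575 180.4496] [261.4941 166.2127]
tip in hole frame mm [  1.2023   9.8793 -11.4441] F in hole frame [-0.2569  0.8096 -0.2913] axis [0.0003 0.0004 0.9999]
```

View pics/m11.png

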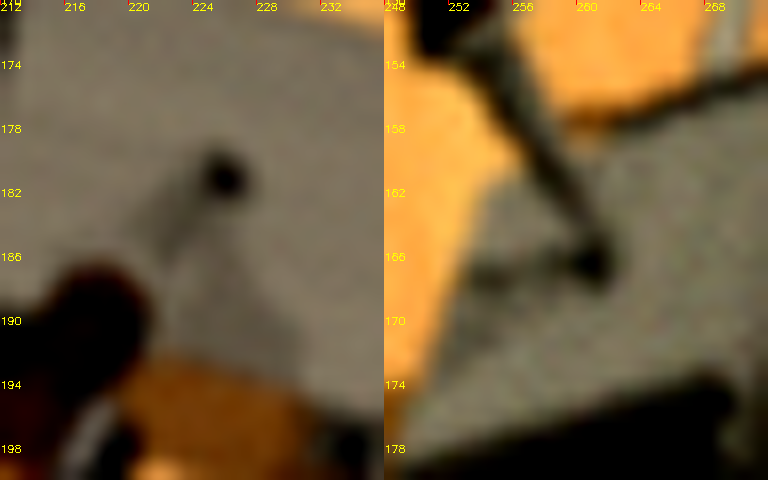

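Run:
```python
import cv2,numpy as np
def c(f,x,y,w=30,h=36,k=13):
    z=cv2.imread(f)[y:y+h,x:x+w].astype(float);z=np.clip(z*1.6,0,255).astype(np.uint8)
    z=cv2.resize(z,None,fx=k,fy=k,interpolation=cv2.INTER_CUBIC)
    for i in range(0,w,5): cv2.putText(z,str(x+i),(i*k,10),0,.35,(0,255,255))
    for i in range(0,h,5): cv2.putText(z,str(y+i),(0,i*k+4),0,.35,(0,255,255))
    return z
cv2.imwrite('pics/n11.png',np.hstack([c('pics/s6.png',236,135),c('pics/s11.png',236,135)]))
```

```text
(no output)
```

View pics/n11.png

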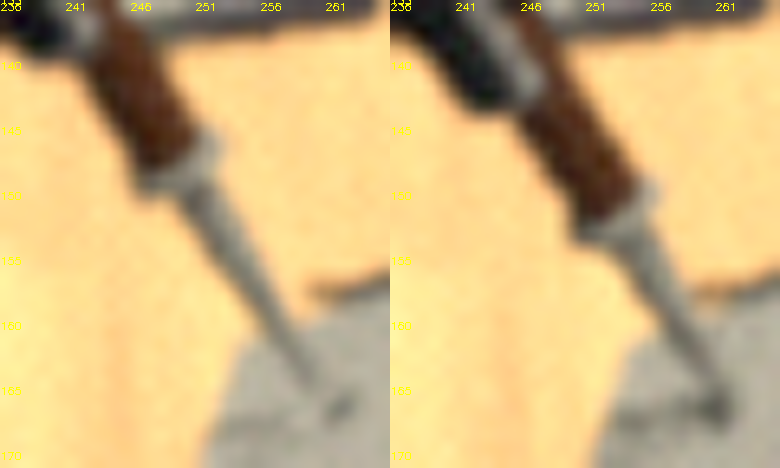

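>>> step_arm:
  motion:
    - [0.0007,0.0019,0,0,0,0,255]
    - [0.0013,0.0038,0,0,0,0,255]
    - [0.0013,0.0038,0,0,0,0,255]

```text
time: 12.0
tool_pos: [0.5362, 0.1958, 0.1711]
tool_rot: [0.047, 0.948, -0.159, 0.271]
contact_force: [-0.5, -1.7, -0.9]
gripper_width: 0.221
```

```bash
python3 st.py
```

```text
12.0 tip [  1.13  11.38 -11.44] F [-0.35 -1.76 -0.81] rot deg [-0.09  0.33 -0.04] M [-0.65  0.5  -0.04]
```

>>> step_arm:
  motion:
    - [-0.0004,-0.0014,0,0,0,0,255]
    - [0.0006,-0.0017,-0.0017,0,0,0,255]
    - [0.0016,-0.0021,-0.0034,0,0,0,255]
    - [0.0026,-0.0024,-0.0051,0,0,0,255]
    - [0.0026,-0.0024,-0.0051,0,0,0,255]

```text
time: 12.5
tool_pos: [0.5377, 0.195, 0.1686]
tool_rot: [0.047, 0.948, -0.159, 0.272]
contact_force: [-1.5, -1.6, -1.4]
gripper_width: 0.223
```

```bash
python3 st.py
```

```text
12.5 tip [  1.28  11.31 -14.4 ] F [-1.52 -1.98 -0.69] rot deg [-0.01  0.29 -0.02] M [-0.45  0.56  0.01]
```

>>> step_arm:
  motion:
    - [0.001,-0.0006,-0.0017,0,0,0,255]
    - [0.002,-0.0012,-0.0034,0,0,0,255]
    - [0.003,-0.0018,-0.0051,0,0,0,255]
    - [0.0038,-0.0023,-0.0068,0,0,0,255]
    - [0.0038,-0.0023,-0.0068,0,0,0,255]

```text
time: 13.0
tool_pos: [0.5396, 0.1938, 0.1651]
tool_rot: [0.047, 0.948, -0.159, 0.272]
contact_force: [-1.0, -0.6, -1.6]
gripper_width: 0.225
```

```bash
python3 st.py
```

```text
13.0 tip [  1.32  10.74 -18.52] F [-1.45 -0.87 -0.98] rot deg [-0.02  0.29 -0.02] M [-0.38  0.59 -0.  ]
```

>>> step_arm:
  motion:
    - [0.0018,-0.0012,-0.0034,0,0,0,255]
    - [0.0037,-0.0024,-0.0068,0,0,0,255]
    - [0.0056,-0.0036,-0.0102,0,0,0,255]
    - [0.0075,-0.0048,-0.0136,0,0,0,255]
    - [0.0075,-0.0048,-0.0136,0,0,0,255]

```text
time: 13.5
tool_pos: [0.5436, 0.1915, 0.1589]
tool_rot: [0.046, 0.948, -0.159, 0.272]
contact_force: [-4.2, -0.5, 1.6]
gripper_width: 0.228
```

```bash
python3 st.py
```

```text
13.5 tip [  1.94   9.99 -26.18] F [-2.36 -1.87  3.33] rot deg [-359.99   -0.27   -0.04] M [-0.38  0.73 -0.02]
```

>>> step_arm:
  motion:
    - [0.0012,-0.0009,-0.0027,0,0,0,255]
    - [0.0025,-0.0017,-0.0053,0,0,0,255]
    - [0.0037,-0.0026,-0.008,0,0,0,255]
    - [0.0049,-0.0034,-0.0106,0,0,0,255]
    - [0.0049,-0.0034,-0.0106,0,0,0,255]

```text
time: 14.0
tool_pos: [0.5462, 0.1899, 0.1544]
tool_rot: [0.046, 0.948, -0.159, 0.272]
contact_force: [-5.4, -0.6, 5.7]
gripper_width: 0.229
```

```bash
python3 st.py
```

```text
14.0 tip [  2.09   9.32 -31.64] F [-1.14 -2.38  7.45] rot deg [-359.98   -0.26   -0.09] M [-0.63  0.72 -0.03]
```

>>> step_arm:
  motion:
    - [0.0012,-0.0012,-0.0027,0,0,0,255]
    - [0.0025,-0.0022,-0.0053,0,0,0,255]
    - [0.0037,-0.0032,-0.008,0,0,0,255]
    - [0.0049,-0.0042,-0.0106,0,0,0,255]
    - [0.0049,-0.0042,-0.0106,0,0,0,255]

```text
time: 14.5
tool_pos: [0.5487, 0.188, 0.149]
tool_rot: [0.046, 0.948, -0.159, 0.272]
contact_force: [-4.9, 0.0, 4.6]
gripper_width: 0.226
```

```bash
python3 st.py; python3 look.py 12|head -1
```

```text
14.5 tip [  1.72   8.35 -37.76] F [-1.51 -1.59  6.32] rot deg [-359.96   -0.25   -0.08] M [-0.48  0.8   0.04]
14.6 [0.5486 0.188  0.149 ] [-5.564   0.2279  4.241 ] 0.2293596115091384 [ 0.3904 -0.2714  2.0805 -0.4494  0.9447  2.4892]
```

View pics/c12.png

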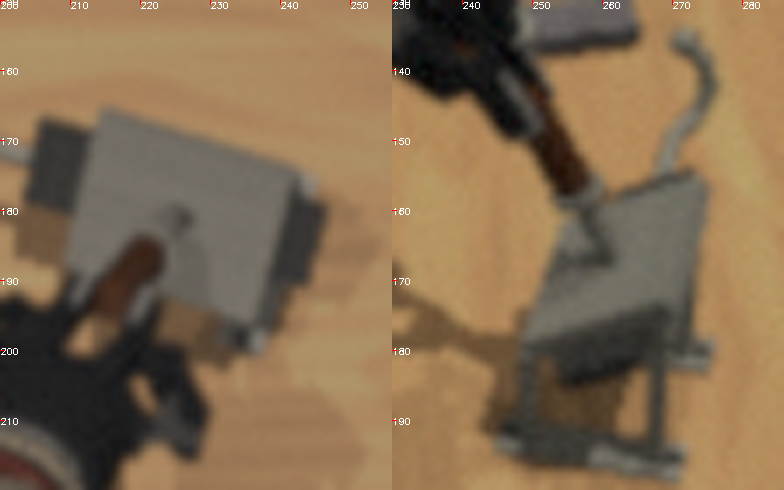

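>>> step_arm:
  motion:
    - [0.0013,-0.001,-0.0028,0,0,0,255]
    - [0.0026,-0.0019,-0.0056,0,0,0,255]
    - [0.0038,-0.0029,-0.0085,0,0,0,255]
    - [0.0051,-0.0038,-0.0113,0,0,0,255]
    - [0.0064,-0.0048,-0.0141,0,0,0,255]
    - [0.0064,-0.0048,-0.0141,0,0,0,255]

```text
time: 15.2
tool_pos: [0.5518, 0.1855, 0.1418]
tool_rot: [0.046, 0.948, -0.16, 0.272]
contact_force: [-5.6, -0.7, 3.9]
gripper_width: 0.226
```

```bash
python3 st.py
```

```text
15.2 tip [  1.07   7.07 -45.83] F [-2.2  -2.5   6.03] rot deg [-359.96   -0.25   -0.06] M [-0.52  0.81 -0.04]
```

>>> step_arm:
  motion:
    - [0.0013,-0.0009,-0.0028,0,0,0,255]
    - [0.0025,-0.0018,-0.0056,0,0,0,255]
    - [0.0038,-0.0026,-0.0085,0,0,0,255]
    - [0.005,-0.0035,-0.0113,0,0,0,255]
    - [0.0063,-0.0044,-0.0142,0,0,0,255]
    - [0.0063,-0.0044,-0.0142,0,0,0,255]

```text
time: 15.8
tool_pos: [0.5548, 0.1833, 0.1344]
tool_rot: [0.046, 0.948, -0.159, 0.272]
contact_force: [-5.0, -0.3, 2.6]
gripper_width: 0.227
```

```bash
python3 st.py
```

```text
15.8 tip [  0.15   5.97 -54.02] F [-2.54 -1.93  4.63] rot deg [-359.97   -0.26   -0.03] M [-0.44  0.8  -0.01]
```

>>> step_arm:
  motion:
    - [0.0014,-0.0007,-0.0028,0,0,0,255]
    - [0.0027,-0.0014,-0.0056,0,0,0,255]
    - [0.0041,-0.0022,-0.0085,0,0,0,255]
    - [0.0054,-0.0029,-0.0113,0,0,0,255]
    - [0.0068,-0.0036,-0.0141,0,0,0,255]
    - [0.0068,-0.0036,-0.0141,0,0,0,255]

```text
time: 16.4
tool_pos: [0.5582, 0.1816, 0.1274]
tool_rot: [0.046, 0.948, -0.159, 0.272]
contact_force: [-5.0, -0.0, 4.2]
gripper_width: 0.226
```

```bash
python3 st.py; python3 look.py 13|head -1
```

```text
16.4 tip [ -0.32   5.48 -62.  ] F [-1.79 -1.68  6.08] rot deg [-359.96   -0.25   -0.04] M [-0.35  0.76 -0.02]
16.5 [0.5582 0.1816 0.1273] [-5.0434 -0.5224  3.1964] 0.23041103383077485 [ 0.3696 -0.2314  2.0862 -0.4558  0.8952  2.4912]
```

View pics/c13.png

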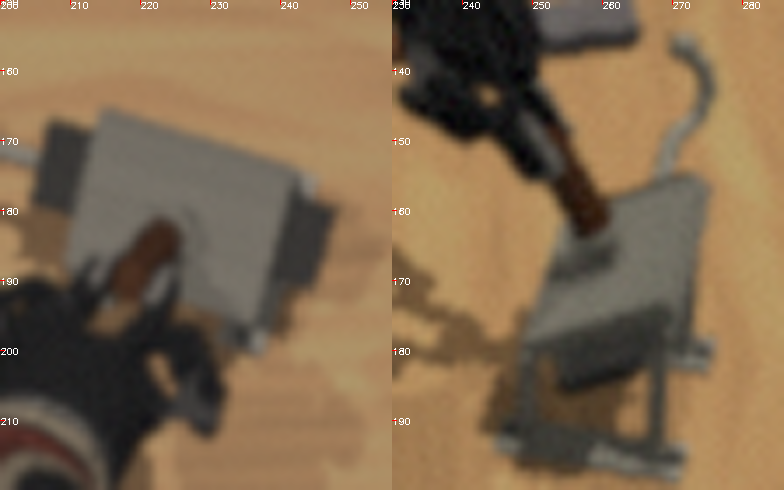

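>>> step_arm:
  motion:
    - [0.0015,-0.0007,-0.0028,0,0,0,255]
    - [0.003,-0.0013,-0.0056,0,0,0,255]
    - [0.0044,-0.002,-0.0084,0,0,0,255]
    - [0.006,-0.0026,-0.0111,0,0,0,255]
    - [0.0074,-0.0032,-0.0139,0,0,0,255]
    - [0.0074,-0.0032,-0.0139,0,0,0,255]

```text
time: 17.1
tool_pos: [0.5618, 0.1799, 0.1202]
tool_rot: [0.046, 0.948, -0.159, 0.272]
contact_force: [-5.0, 0.3, 3.4]
gripper_width: 0.224
```

```bash
python3 st.py
```

```text
17.1 tip [ -0.86   5.04 -70.14] F [-2.33 -1.35  5.41] rot deg [-359.98   -0.27   -0.01] M [-0.41  0.84 -0.03]
```

Now the last ~6 mm, slower.

>>> step_arm:
  motion:
    - [0.0009,-0.0004,-0.0018,0,0,0,255]
    - [0.0018,-0.0008,-0.0035,0,0,0,255]
    - [0.0027,-0.0012,-0.0053,0,0,0,255]
    - [0.0036,-0.0016,-0.007,0,0,0,255]
    - [0.0036,-0.0016,-0.007,0,0,0,255]

```text
time: 17.6
tool_pos: [0.5635, 0.1791, 0.1167]
tool_rot: [0.046, 0.948, -0.159, 0.272]
contact_force: [-6.3, -0.6, 4.0]
gripper_width: 0.232
```

```bash
python3 st.py
```

```text
17.6 tip [ -1.09   4.82 -74.11] F [-2.76 -2.61  6.48] rot deg [-359.99   -0.27    0.  ] M [-0.5   0.87 -0.03]
```

>>> step_arm:
  motion:
    - [0.0005,-0.0002,-0.0009,0,0,0,255]
    - [0.0009,-0.0004,-0.0018,0,0,0,255]
    - [0.0014,-0.0006,-0.0026,0,0,0,255]
    - [0.0014,-0.0006,-0.0026,0,0,0,255]

```text
time: 18.0
tool_pos: [0.5642, 0.1788, 0.1154]
tool_rot: [0.046, 0.948, -0.16, 0.272]
contact_force: [-7.4, -0.3, 3.8]
gripper_width: 0.229
```

```bash
python3 st.py
```

```text
18.0 tip [ -1.15   4.7  -75.56] F [-3.79 -2.73  6.87] rot deg [-359.99   -0.26    0.01] M [-0.52  0.9   0.01]
```

>>> step_arm:
  motion:
    - [0.0005,-0.0002,-0.0009,0,0,0,255]
    - [0.0009,-0.0004,-0.0018,0,0,0,255]
    - [0.0014,-0.0006,-0.0026,0,0,0,255]
    - [0.0014,-0.0006,-0.0026,0,0,0,255]

```text
time: 18.4
tool_pos: [0.5647, 0.1787, 0.1156]
tool_rot: [0.047, 0.948, -0.16, 0.272]
contact_force: [-16.5, -0.5, 13.5]
gripper_width: 0.226
```

```bash
python3 st.py; python3 look.py 14|head -1
```

```text
18.4 tip [ -0.58   4.74 -75.73] F [-5.95 -5.88 19.64] rot deg [-0.03  0.23  0.  ] M [-1.07  1.46  0.02]
18.5 [0.5647 0.1787 0.1156] [-16.0021  -0.9393  13.9353] 0.2307780458510043 [ 0.3591 -0.2039  2.0843 -0.4613  0.8688  2.4948]
```

View pics/c14.png

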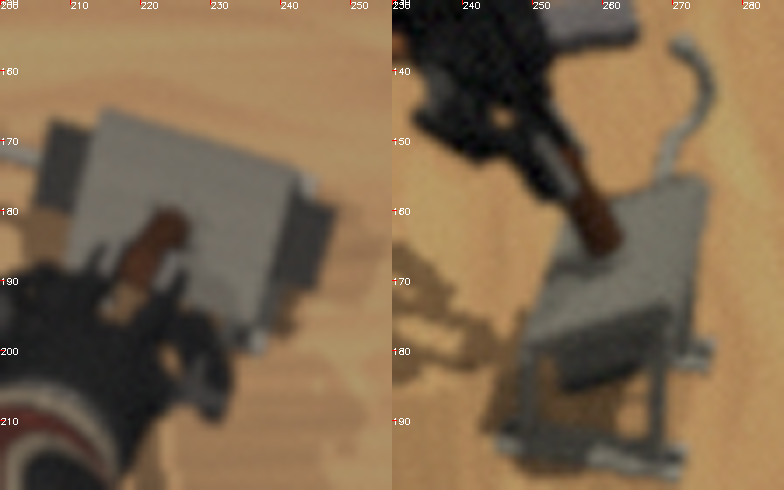

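>>> step_arm:
  motion:
    - [-0.0004,-0.0004,-0.0006,0,0,0,255]
    - [-0.0008,-0.0008,-0.0011,0,0,0,255]
    - [-0.0008,-0.0008,-0.0011,0,0,0,255]
    - [-0.0008,-0.0008,-0.0011,0,0,0,255]
    - [-0.0008,-0.0008,-0.0011,0,0,0,255]

```text
time: 19.0
tool_pos: [0.5647, 0.1786, 0.1156]
tool_rot: [0.046, 0.948, -0.16, 0.272]
contact_force: [-17.4, 0.8, 14.6]
gripper_width: 0.228
```

```bash
python3 st.py
```

```text
19.0 tip [ -0.51   4.82 -75.77] F [-6.41 -4.98 21.2 ] rot deg [-359.96   -0.22   -0.08] M [-0.92  1.33  0.03]
```

>>> step_arm:
  motion:
    - [0,0,0,0,0,0,255]
    - [0,0,0,0,0,0,255]
    - [0,0,0,0,0,0,255]
    - [0,0,0,0,0,0,255]
    - [-0.001,0.0003,0.0017,0,0,0,255]
    - [-0.001,0.0003,0.0017,0,0,0,255]

```text
time: 19.6
tool_pos: [0.5643, 0.1787, 0.1154]
tool_rot: [0.046, 0.948, -0.159, 0.272]
contact_force: [-9.6, -0.1, 7.9]
gripper_width: 0.227
```

```bash
python3 st.py
```

```text
19.6 tip [ -0.98   4.73 -75.68] F [-3.46 -3.23 11.47] rot deg [-359.93   -0.24   -0.08] M [-0.5   1.02 -0.02]
```

>>> step_arm:
  motion:
    - [-0.0005,0.0001,0.0008,0,0,0,110]
    - [-0.0005,0.0001,0.0008,0,0,0,90]
    - [-0.0005,0.0001,0.0008,0,0,0,90]
    - [-0.0005,0.0001,0.0008,0,0,0,90]

```text
time: 20.0
tool_pos: [0.564, 0.1781, 0.1145]
tool_rot: [0.046, 0.948, -0.159, 0.272]
contact_force: [-0.4, 0.3, 1.0]
gripper_width: 0.648
```

```bash
python3 st.py
```

```text
20.0 tip [ -1.51   4.05 -76.42] F [0.14 0.16 1.08] rot deg [-359.99   -0.29   -0.04] M [-0.08  0.25  0.  ]
```

>>> step_arm:
  motion:
    - [-0.005,0.002,0.008,0,0,0,90]
    - [-0.015,0.005,0.025,0,0,0,90]
    - [-0.03,0.01,0.05,0,0,0,90]
    - [-0.05,0.0175,0.085,0,0,0,90]
    - [-0.075,0.026,0.13,0,0,0,90]
    - [-0.1,0.035,0.17,0,0,0,90]
    - [-0.15,0.02,0.23,0,0,0,90]
    - [-0.2,-0.02,0.28,0,0,0,90]
    - [-0.24,-0.06,0.3,0,0,0,90]
    - [-0.24,-0.06,0.3,0,0,0,90]

```text
time: 21.0
tool_pos: [0.4433, 0.1476, 0.2698]
tool_rot: [0.044, 0.947, -0.16, 0.275]
contact_force: [-0.1, 0.7, -0.1]
gripper_width: 0.649
```

```bash
python3 look.py 15|head -1
python3 - <<'E'
from h import *
a=cv2.imread('pics/t15.png');b=cv2.imread('pics/s15.png');cv2.imwrite('pics/f15.png',np.vstack([a[60:300],b[100:384]]))
E
```

```text
21.1 [0.4437 0.1483 0.2662] [0.685  0.6257 1.1102] 0.6457277038806178 [ 0.3997 -0.6936  2.1689 -0.3837  1.252   2.3486]
```

View pics/c15.png

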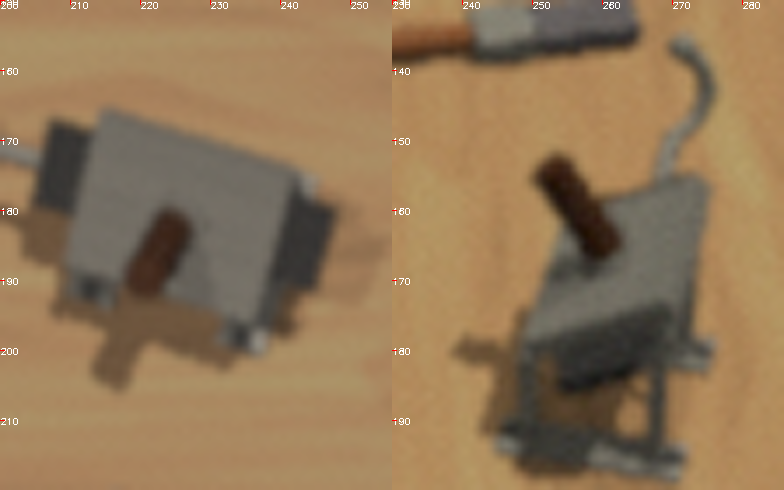

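View pics/f15.png

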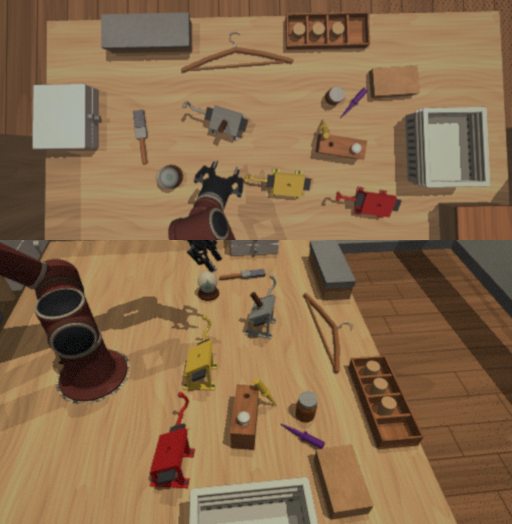

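Run:
```python
from h import *
np.set_printoptions(precision=2,suppress=True)
F=np.array([[.8005,.3301,-.5002],[-.2799,.9439,.1749],[.5299,0,.848]]);H=np.array([.573,.1707,.1])
ft=grab('top','t16.png');fs=grab('side','s16.png')
for d in(0,.005,.034,.063):print(d,proj(ft,H+F[:,2]*d),proj(fs,H+F[:,2]*d))
for n in('drift_grip','drift_shoulder','knob'):
  for c in('top','side'):print(n,c,[(np.round(r['uv'],1),round(r['p'],2)) for r in eyes.pinpoint(n,c)][:4])
def c(f,x,y,w=30,h=36,k=13):
    z=cv2.imread(f)[y:y+h,x:x+w].astype(float);z=np.clip(z*1.8,0,255).astype(np.uint8)
    z=cv2.resize(z,None,fx=k,fy=k,interpolation=cv2.INTER_CUBIC)
    for i in range(0,w,5): cv2.putText(z,str(x+i),(i*k,10),0,.35,(0,255,255))
    for i in range(0,h,5): cv2.putText(z,str(y+i),(0,i*k+4),0,.35,(0,255,255))
    return z
cv2.imwrite('pics/n16.png',np.hstack([c('pics/t16.png',210,168),c('pics/s16.png',243,147)]))
a=cv2.imread('pics/t16.png').astype(int);b=cv2.imread('pics/t0.png').astype(int)
d=np.abs(a-b).sum(2);cv2.imwrite('pics/diff.png',np.clip(d*2,0,255).astype(np.uint8))
```

```text
0 [225.66 180.45] [261.49 166.21]
0.005 [225.31 181.08] [260.8  165.19]
0.034 [223.26 184.84] [256.71 159.21]
0.063 [221.14 188.74] [252.53 153.07]
drift_grip top [(array([221.3, 185.3]), 0.68), (array([327.8, 193.4]), 0.66), (array([364.8, 151.4]), 0.48)]
drift_grip side [(array([254.7, 157.4]), 0.63), (array([316.1, 297.1]), 0.6)]
drift_shoulder top [(array([225.3, 179.9]), 0.56), (array([353.2, 162.1]), 0.53), (array([325.7, 185.5]), 0.45)]
drift_shoulder side [(array([302.8, 294. ]), 0.78), (array([265., 167.]), 0.68)]
knob top [(array([354.7, 206.4]), 0.5), (array([235.7, 124.7]), 0.41), (array([172.5, 236.4]), 0.27)]
knob side [(array([246.4, 282. ]), 0.49)]
```

View pics/n16.png

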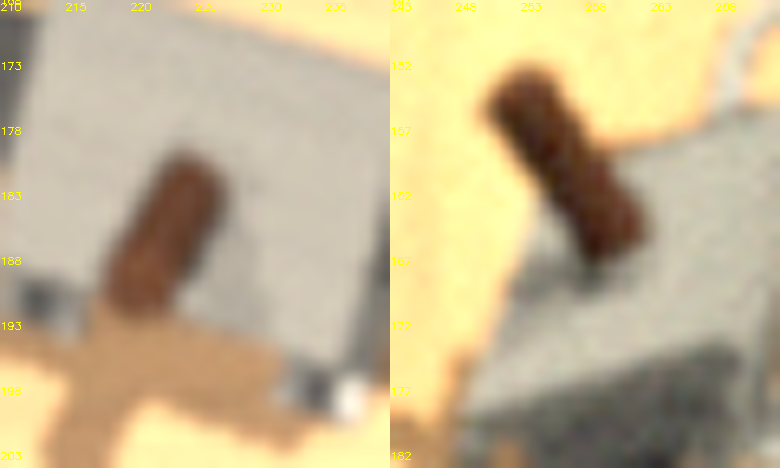

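View pics/diff.png

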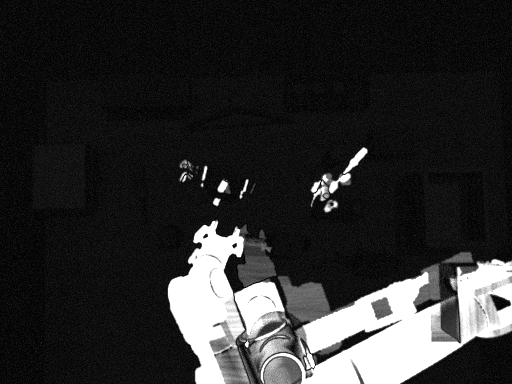

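```bash
python3 -c "
from h import *
print(manip.job_done(), monitor.state()['time'])"
```

```text
the job is handed in; nothing more can be done
the job is handed in; nothing more can be done
```

The taper pin is through both holes with its shoulder down on the bracket. I let go of it, backed the gripper well clear and handed the job in at about 21.5 s.

- **Insertion:** The nose landed on the hook arm's bar three times. The hardest of these reached 23 N on the end of the pin. I then found the bracket hole's +y side by touch and fed the pin in from there. It drew the arm into line as it went.
- **Seating:** The axial force jumped from about 7 N to 20 N at 75.7 mm of insertion, against a nominal 76 mm. I held about 20–21 N for roughly one second, eased off to about 11 N and opened the fingers.
- **Final pictures:** The handle base shows within about 1 px (3 mm) of where a seated pin should be. The grey shoulder cannot be made out against the grey plate, so "flush" rests on the depth and the force jump.
- **Other things:** A comparison of the first and last top pictures shows no change at the knob, globe, hanger, jar, box or brush. The arm shift shows in the picture, but I did not measure its final offset; the straight shank leaves it at most about 1 mm.

**Disagreements:**
- The hole as felt lay about 7 mm to +y from my camera-and-arm estimate, so I relied on touch for the sideways position.
- The yellow and purple look-alike pins had already shifted between the first pictures and those at about 2.5 s, before the gripper came near them, and they ended in different places from where they started. I did not see the gripper touch them.

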